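Change over the bench supply panel through its mechanical interlock

ROBOT

A 6-joint arm with a two-finger parallel gripper is mounted at the origin on the work surface. World frame = base frame: x ahead of the robot, y to its left, z up, the work surface at z = 0. Lengths are in mm, angles in degrees, forces in N, time in s.
With the tool pointing down it reaches from about 350 to 850 mm from the base axis. Payload 8.1 kg.
Tool frame: the origin (TCP) lies at the very end of the fingers, on their centre line; the grasp point (between the pads) lies 19 mm behind it; z points along the fingers, y is the direction in which the jaws open and shut (so a half turn about z gives the same grasp; the last joint's range is limited). The gripper opens to 85 mm and grips with 20 to 120 N. Pads are 22 mm wide; open, the fingers measure 114 mm over their backs; the gripper's body (76 mm by 85 mm) begins 54 mm behind the grasp point. The pads swing forward as they close: fully open they stand 13 mm farther back than shut.
Start: joints at [59.393, 7.471, 85.268, -0, 87.261, -4.893], TCP at [260.311, 540.596, 231.292] pointing down, gripper open.
Joint ranges: [-169.43, 169.43], [-51.17, 129.36], [1.28, 143.12], [-76.62, 256.62], [0, 156.53], [-152.29, 152.29]. Speed limits (degrees/s): [136.94, 136.94, 159.86, 180, 180, 180].

INTERFACE

Orientations are given as [roll, pitch, yaw] about the fixed x, y, z axes, in that order (R = Rz(yaw) Ry(pitch) Rx(roll)).
In Python, from bench import r gives the robot as it stands.
- The arm moves only by the shell command python3 -m jog 'ROWS' [OPENING] [FORCE]. ROWS is JSON, a list of rows, each a list of 6 numbers: the shift along the tool's x, y, z normalised to -1 to 1, where 1 is 0.25 m, then the turn, a rotation vector about the tool's x, y, z normalised to -1 to 1, where 1 is pi rad. In form: [[x, y, z, ax, ay, az], ...]. A call has 1 to 10 rows; each row is the pose to reach, as a shift and turn from the pose commanded when the call began, along the tool's axes at that moment, turning the shorter way round; what a row does not reach only later rows make up. A row lasts 1/10 s, in which the tool goes at most 50 mm and 8.59 degrees, less where a joint would pass 70% of its speed; a pose out of reach is approached as far as the arm can. A call with a number of a shift or a turn outside -1 to 1 is refused whole. A call with a gripper value outside its range is refused whole. OPENING is the opening, from 0 (shut) to 1 (fully open), set as the call begins (- or left out, the last holds). The fingers move at their own pace and stop on an object; FORCE is the grip in N (left out, the last holds). Time passes only in rows, so rows that repeat a pose let the fingers close. It gives the time, the measured TCP pose, the force and the opening at its end, in the units of the state.
- r.sense(): the state, without advancing time (a new reading comes with each control period).
- r.snapshot(name): name is "side" or "top"; returns a dict with "pixels" (480x640x3 uint8, red, green, blue), "intrinsics" (3x3 intrinsics, pixels), "extrinsics" (4x4, takes a point from camera to world coordinates). Camera axes: x right, y down, z forward; pixel columns grow to the right and rows downward; lengths in mm; the calibration is good to about 2 mm. A picture is of the moment at which its call begins. There is no depth.
- r.hand_in(): hands the job in, once; it reports no verdict.
The state is a dict: "time": time; "joint_pos": joint angles; "qd": joint speeds; "joint_efforts": joint torques, N m; "tool_pos": TCP position; "tcp_rot": TCP orientation; "ft_force": force on the tool from outside, world axes, zero at the start; "wrist_torque": the same for the moment, N m; "finger_gap": finger opening in mm.
Only numpy, scipy, OpenCV 4.12 (cv2) and the standard library are available. Lean on these libraries where they do the work, as an engineer would, in place of code of your own. Each camera call takes 0.05 s, during which the arm holds its last target.

TASK

Change over the supply panel on the bench. First swing the long isolator lever clockwise until it rests fully against its stop, which frees the interlock; then swing the short selector crank clockwise until it too is fully home against its stop. Work gently by feel, forcing neither handle against a stop or the interlock, leave both handles where they end, and leave the other things on the bench undisturbed.

Things in the scene. Friction and masses are not known exactly. Their poses are not given: they have to be found in the camera images.
- panel: Grey steel box fixed to the bench, 220 (its x) by 280 (its y) by 70 mm high; origin at the centre of its underside, x away from the robot at yaw 0, z up. On its top two handles turn about upright shafts: the isolator lever (pivot at x +20, y +45 mm) and the selector crank (x +59, y +11 mm).
- isolator: Long handle: a plain black bar 14 mm wide and 28 mm high, reaching 105 mm from its pivot along its own -x, flat sides upright, 92 to 120 mm above the bench. Origin on the pivot axis at panel-top height, z up. Stiff: free turning takes 0.8 N m (10 N at the grip); stays where left. For both handles, pushing at the grip over 10 N (0.8 N m about the pivot) harder than free turning needs, onto a stop or the interlock, is too much.
- isolator_grip (a point): Where to take the isolator lever: centre of the bar's width, 80 mm out from its pivot, 38 mm above the panel top (108 mm above the bench). Moves with the lever.
- isolator_pivot (a point): Point on the isolator's pivot axis, level with isolator_grip; fixed to the panel. Under the lever, 3 to 11 mm above the panel top, the interlock disc is clamped to it: steel, 40 mm radius, with one 15 mm wide slot. The selector's bolt can move only when the slot faces it.
- isolator_shaft (a joint): Isolator lever angle, rad, growing clockwise seen from above; at 0 the bar points along the panel's -x. Starts between -0.15 and 0.10. The lever is clamped on its disc at another angle each time, so its rigid stop lies anywhere from 0.55 to 1.45 and must be felt; before it the turn is even. The slot admits the bolt only within about 0.06 rad of the stop.
- selector: Short handle: a dark steel crank arm 14 mm wide, 84 to 92 mm above the bench, with an upright round black grip, 18 mm in diameter, at its end. Origin on its pivot axis at panel-top height; its axes are the panel's when selector_shaft reads 0, and the arm then points 70 degrees clockwise (from above) of the panel's +x. Free turning takes 0.3 N m.
- selector_grip (a point): Where to take the selector crank: on the axis of the round grip, 75 mm from the pivot, 42 mm above the panel top (112 mm above the bench); the grip reaches from 91 to 127 mm above the bench. Moves with the crank.
- selector_pivot (a point): Point on the selector's pivot axis, level with selector_grip; fixed to the panel. A 40 mm steel tail with an 8 mm bolt pin reaches from the pivot to the rim of the isolator's disc, 3 to 20 mm above the panel top.
- selector_shaft (a joint): Selector crank angle, rad, growing clockwise seen from above; 0 at the start. Unless the isolator is at its stop it moves only about 0.04 and is then blocked. Once freed it turns to its rigid stop at 0.61, where its bolt, in the slot, locks the isolator.
- stop_posts: The two fixed steel stop posts, 8 to 10 mm thick and 16 mm high, standing on the panel top, 47 mm from the isolator pivot and 41 mm from the selector pivot, below the handles; a lug on each shaft comes up against its post. Origin: that of the panel.
- mug: Bystander: dark green mug, 80 mm wide, 90 mm high, right of the panel. Origin under its centre.
- pliers: Bystander: pliers with red handles, about 155 mm long, lying flat, in front of the panel. Origin at the joint.
- screwdriver: Bystander: screwdriver lying in front of the panel.
- nut: Bystander: steel hexagon nut, 27 mm wide, 13 mm high, lying on the panel's top at its near right corner.
- tape_roll: Bystander: black roll of tape, 76 mm wide, 24 mm high, lying left of the panel.
- jar: Bystander: clear jar with a steel cap, 64 mm wide, 85 mm high, left of the panel.

How it is judged (in metres and radians):
On the way, in this order (a step that is already met when the one before it is completed fails the run):
1. the isolator lever has been turned clockwise to the region of its stop (value of joint isolator_shaft above 0.5 rad), for 0.2 s.
2. the freed selector crank has been turned home, its bolt in the slot (value of joint selector_shaft above 0.56 rad), for 0.2 s.
At the end, for the whole second after the job is handed in: The selector crank stands within 0.05 rad of its stop (above 0.56 rad), its bolt in the disc's slot, which it can only enter with the isolator lever within about 0.06 rad of its own stop; the isolator lever stands above 0.5 rad; both are at rest and released (value of joint isolator_shaft above 0.5 rad and value of joint selector_shaft above 0.56 rad and velocity of joint each of isolator_shaft, selector_shaft below 0.05 rad/s); the robot touches nothing.
It fails at once if the isolator lever is forced against its stop (more than 25 N on the stop post) (contact force between isolator and stop_posts above 25 N).
It fails at once if the selector crank is forced against its stop (more than 25 N on the stop post) (contact force between selector and stop_posts above 25 N).
It fails at once if the interlock is forced (more than 25 N between the selector's bolt and the isolator's disc) (contact force between selector and isolator above 25 N).
It fails at once if a bystander is moved more than 25 mm (distance of any of mug, pliers, screwdriver, nut, tape_roll, jar from where it was at the start of the episode above 0.025 m).
It also fails if it takes over 70 s, if anything falls off the work surface, if the arm or the gripper's body presses on something with over 40 N, if the wrist force passes 120 N, or if a joint passes its speed limit or range.

## Working session

There is one attempt and no reset: what is moved stays moved. The work goes in short steps, Python scripts to look and compute and a shell command to move; the robot and the scene stay as the last step left them, time stands still between calls to the robot, and variables do not carry over. Pictures are saved under pics/ and viewed, and the job is handed in when it is done.

```bash
ls; mkdir -p pics; python3 - <<'E'
from bench import r
import cv2,numpy as np
print(r.sense())
for n in("top","side"):
    s=r.snapshot(n); cv2.imwrite(f"pics/{n}0.png",s["pixels"][:,:,::-1]); print(np.array(s["intrinsics"]).tolist(),np.round(s["extrinsics"],4).tolist())
E
```

```text
pics
{'time': 0.0, 'joint_pos': array([ 5.93926468e+01,  7.51556396e+00,  8.53308430e+01, -3.33410206e-04,
        8.72620939e+01, -4.89184396e+00]), 'qd': array([ 0.02168149, -0.02752346,  0.04686658, -0.03735797, -0.05304974,
        0.05140822]), 'joint_efforts': array([-1.37905565e-03, -5.69399750e+01, -5.00549912e+01, -4.51427641e-04,
        1.47195352e-02, -5.08418054e-05]), 'tool_pos': array([260.02311356, 540.10153843, 230.22470372]), 'tcp_rot': array([-1.79891866e+02, -8.92063586e-03,  1.54284499e+02]), 'ft_force': array([ 0.80264037,  0.50368708, -0.58353197]), 'wrist_torque': array([-0.01292641,  0.04056736, -0.04297012]), 'finger_gap': 85.8402016161196}
[[610.0613789540001, 0.0, 316.7118999978531], [0.0, 610.0613789540001, 249.23360979595338], [0.0, 0.0, 1.0]] [[-0.0105, -0.9853, 0.1707, 283.2129], [-0.9998, 0.0076, -0.0177, 55.3845], [0.0162, -0.1709, -0.9852, 1385.6774], [0.0, 0.0, 0.0, 1.0]]
[[454.94354901432035, 0.0, 310.3648933623637], [0.0, 454.94354901432035, 243.6128553489811], [0.0, 0.0, 1.0]] [[0.9636, -0.1543, 0.2182, 309.8911], [-0.2666, -0.6151, 0.742, -628.361], [0.0197, -0.7732, -0.6339, 660.371], [0.0, 0.0, 0.0, 1.0]]
```

View pics/top0.png

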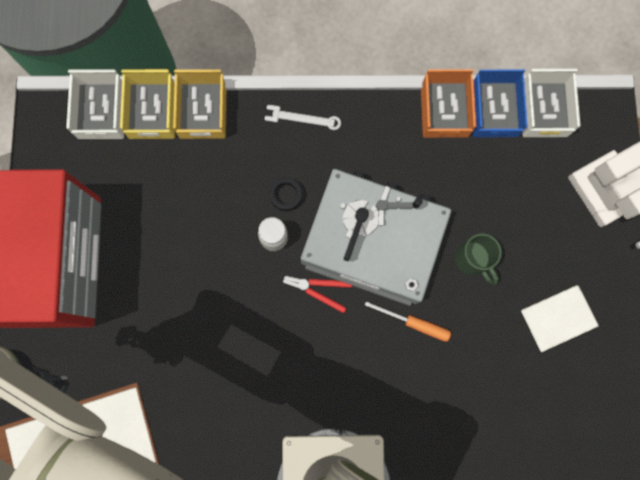

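View pics/side0.png

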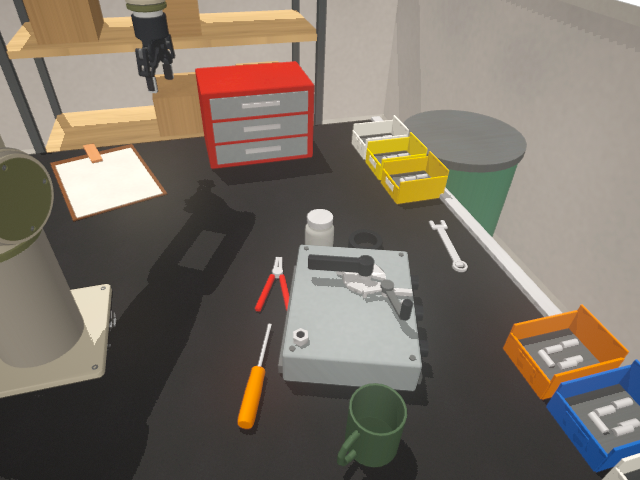

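Top view: panel centred near (378,237), lever hub at (362,215) with its tip at (348,258), crank grip near (417,203), nut at (411,285). I'll zoom in and measure.

```bash
cat > h.py <<'E'
import numpy as np,cv2
from bench import r
def ray(s,u,v,z):
    K=np.array(s["intrinsics"]);T=np.array(s["extrinsics"])
    d=T[:3,:3]@np.linalg.solve(K,[u,v,1.]);o=T[:3,3]
    return (o+d*(z-o[2])/d[2])[:2]
def proj(s,p):
    K=np.array(s["intrinsics"]);T=np.array(s["extrinsics"])
    c=T[:3,:3].T@(np.array(p,float)-T[:3,3]);q=K@c;return q[:2]/q[2]
E
python3 - <<'E'
from h import *
s=r.snapshot("top");im=s["pixels"][:,:,::-1].copy()
c=im[160:310,290:460];cv2.imwrite("pics/topz.png",cv2.resize(c,None,fx=4.5,fy=4,interpolation=cv2.INTER_CUBIC) if 0 else cv2.resize(c,None,fx=4,fy=4,interpolation=cv2.INTER_CUBIC))
s2=r.snapshot("side");c=s2["pixels"][230:390,270:430,::-1];cv2.imwrite("pics/sidez.png",cv2.resize(c,None,fx=3.7,fy=3.7,interpolation=cv2.INTER_CUBIC))
# panel top mask
hsv=cv2.cvtColor(im,cv2.COLOR_BGR2HSV);m=(hsv[:,:,2]>120).astype(np.uint8);m[:160]=0;m[310:]=0;m[:,:296]=0;m[:,460:]=0
m=cv2.morphologyEx(m,cv2.MORPH_OPEN,np.ones((3,3)))
cs,_=cv2.findContours(m,0,1);k=max(cs,key=cv2.contourArea);h=cv2.convexHull(k)
b=cv2.minAreaRect(h);print(b,cv2.boxPoints(b))
W=np.array([ray(s,*p[0],70) for p in h],np.float32);b=cv2.minAreaRect(W);print(b,cv2.boxPoints(b))
ap=cv2.approxPolyDP(h,4,True)[:,0];print([(p.tolist(),np.round(ray(s,*p,70),1).tolist()) for p in ap])
E
```

```text
((375.805419921875, 236.144775390625), (127.94235229492188, 101.97718048095703), 19.653823852539062) [[298.41177 262.64703]
 [332.71042 166.61084]
 [453.19907 209.64252]
 [418.90042 305.6787 ]]
((541.4611206054688, -97.92985534667969), (278.49267578125, 229.96917724609375), 69.90141296386719) [[ 385.62866   -189.18356  ]
 [ 601.5933    -268.20938  ]
 [ 697.2936      -6.6761475]
 [ 481.32892     72.34967  ]]
[([333, 170], [691.1, -6.7]), ([449, 209], [599.7, -263.3]), ([420, 300], [398.0, -190.6]), ([375, 290], [420.6, -93.7]), ([301, 259], [489.9, 66.2])]
```

View pics/topz.png

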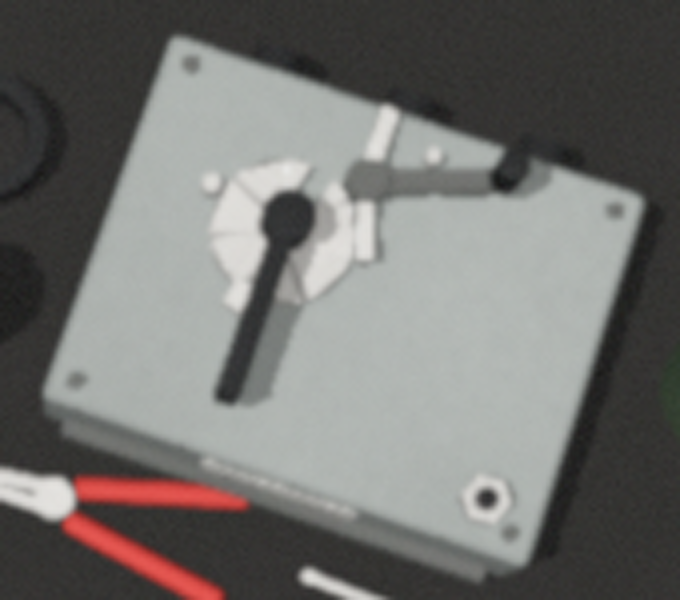

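View pics/sidez.png

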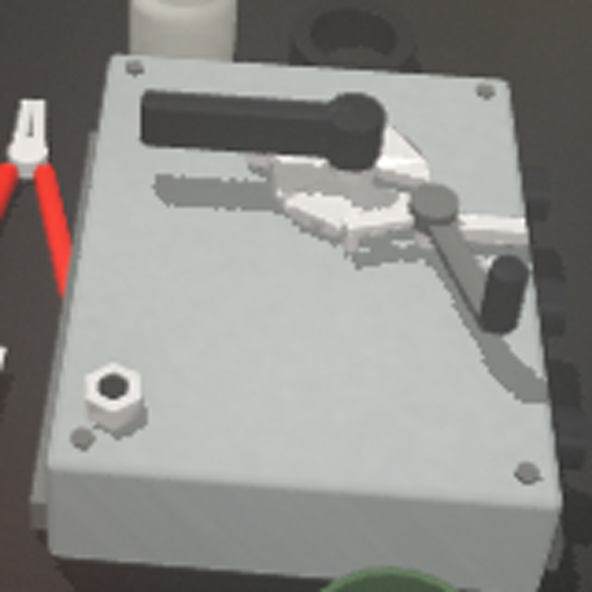

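Zoomed top view: panel-top corners at about (172,36), (645,200), (525,568) and (44,400) zoomed. The hub centre is (289,219), the lever tip (229,397) and the crank hub (370,180). In the side zoom the crank grip's top is at (509,270).

```bash
python3 - <<'E'
from h import *
s=r.snapshot("top");t=r.snapshot("side")
f=lambda u,v,z:ray(s,290+(u+.5)/4-.5,160+(v+.5)/4-.5,z)
g=lambda u,v,z:ray(t,270+(u+.5)/3.7-.5,230+(v+.5)/3.7-.5,z)
# corners panel frame: (+x,+y)... TL is far left
C=np.array([[110,140],[110,-140],[-110,-140],[-110,140]],float)
P1=np.array([f(*p,70) for p in [(172,36),(645,200),(525,568),(44,400)]])
P2=np.array([g(*p,70) for p in [(509,80),(558,505),(49,467),(110,57)]])
for P in(P1,P2):
    c=P.mean(0);A=P-c
    yaw=np.arctan2((C[:,0]*A[:,1]-C[:,1]*A[:,0]).sum(),(C*A).sum())
    R=np.array([[np.cos(yaw),-np.sin(yaw)],[np.sin(yaw),np.cos(yaw)]])
    print("c",c,"yaw",np.degrees(yaw),"res",(A-C@R.T).round(1).tolist())
    print("isoP",c+R@[20,45],"selP",c+R@[59,11],"selgrip",c+R@[59,11]+75*R@[np.cos(np.radians(70)),-np.sin(np.radians(70))])
print("hub top",f(289,219,120),"tip",f(229,397,120),"crank hub",f(370,180,92),"griptop",f(518,158,127))
print("side hub",g(357,113,120),"tip",g(144,102,120),"crank hub",g(436,202,92),"griptop",g(509,270,127))
E
```

```text
c [543.88232883 -99.63787782] yaw -19.97216488996661 res [[-0.8, -0.2], [-1.2, 1.4], [1.8, 1.3], [0.2, -2.4]]
isoP [578.0498636  -64.17550949] selP [ 603.09118971 -109.45168409] selgrip [ 603.12762578 -184.45167524]
c [ 545.64194539 -101.69972711] yaw -19.9513250113545 res [[-0.4, -0.7], [-2.4, 3.4], [2.6, 0.9], [0.2, -3.6]]
isoP [579.79657937 -66.22493356] selP [ 604.85437187 -111.49199702] selgrip [ 604.91808728 -186.49196996]
hub top [577.15525806 -64.35204726] tip [481.50117842 -30.56058937] crank hub [ 605.18562785 -111.7931394 ] griptop [ 608.0078641  -186.59619703]
side hub [580.84006889 -65.55994672] tip [482.43911208 -32.32393639] crank hub [ 608.71741611 -106.79664612] griptop [ 604.62601674 -185.88956945]
```

```bash
cat >> h.py <<'E'
import json,os
from scipy.spatial.transform import Rotation as Ro
if not os.path.exists("cmd.json"): json.dump([[260.311,540.596,231.292],[180,0,154.286]],open("cmd.json","w"))
def cmd():
    p,e=json.load(open("cmd.json"));return np.array(p),Ro.from_euler("xyz",e,degrees=True)
def did(row):   # book the last row typed
    p,R=cmd();p=p+R.apply(np.array(row[:3])*250);R=R*Ro.from_rotvec(np.array(row[3:])*np.pi)
    json.dump([p.tolist(),R.as_euler("xyz",degrees=True).tolist()],open("cmd.json","w"));print("cmd",p.round(1),R.as_euler("xyz",degrees=True).round(2))
def want(pos,yaw):
    p,R=cmd();d=R.inv().apply(np.array(pos)-p)/250;w=(R.inv()*Ro.from_euler("xyz",[180,0,yaw],degrees=True)).as_rotvec()/np.pi
    print("row",np.r_[d,w].round(4).tolist())
def st():
    q=r.sense();print("t",round(q["time"],2),"tcp",q["tool_pos"].round(1),q["tcp_rot"].round(1),"F",q["ft_force"].round(1),"M",q["wrist_torque"].round(2),"gap",round(q["finger_gap"],1),"q",q["joint_pos"].round(1))
E
python3 - <<'E'
from h import *
want([400,340,240],154.286);want([400,340,240],161)
E
```

```text
row [-0.8516, -0.4805, -0.0348, 0.0, 0.0, 0.0]
row [-0.8516, -0.4805, -0.0348, 0.0, 0.0, -0.0373]
```

```bash
python3 -m jog '[[-0.17,-0.1,-0.035,0,0,-0.01],[-0.34,-0.19,-0.035,0,0,-0.02],[-0.51,-0.29,-0.035,0,0,-0.03],[-0.68,-0.38,-0.035,0,0,-0.037],[-0.85,-0.48,-0.035,0,0,-0.037]]' 0.45 60
python3 - <<'E'
from h import *
did([-0.85,-0.48,-0.035,0,0,-0.037]);st();want([470,120,200],161)
E
```

```text
time: 0.8
tool_pos: [400.5, 338.7, 240.2]
tcp_rot: [180.0, 0.0, 161.0]
ft_force: [0.1, 0.8, 0.2]
finger_gap: 38.4
cmd [399.7 340.3 240. ] [180.     0.   160.95]
t 0.8 tcp [400.5 338.7 240.2] [180.   0. 161.] F [0.1 0.8 0.2] M [ 0.02 -0.05  0.02] gap 38.4 q [ 34.6  -4.5  96.5   0.   87.9 -36.4]
row [-0.5534, -0.741, 0.1602, -0.0, 0.0, -0.0003]
```

```bash
python3 -m jog '[[-0.11,-0.15,0,0,0,0],[-0.22,-0.3,0,0,0,0],[-0.33,-0.45,0,0,0,0],[-0.44,-0.6,0,0,0,0],[-0.55,-0.74,0,0,0,0]]'
python3 - <<'E'
from h import *
did([-0.55,-0.74,0,0,0,0]);st();want([503,-39,160],161)
E
```

```text
time: 1.3
tool_pos: [469.5, 118.6, 240.3]
tcp_rot: [180.0, 0.0, 160.9]
ft_force: [1.0, 1.3, -0.5]
finger_gap: 38.7
cmd [469.3 120.5 240. ] [180.     0.   160.95]
t 1.3 tcp [469.5 118.6 240.3] [180.    0.  160.9] F [ 1.   1.3 -0.5] M [ 0.02  0.04 -0.05] gap 38.7 q [  8.1 -11.  102.4  -0.   88.5 -62.8]
row [-0.3358, -0.5591, 0.3202, -0.0, 0.0, -0.0003]
```

```bash
python3 -m jog '[[-0.09,-0.15,0.08,0,0,0],[-0.18,-0.3,0.16,0,0,0],[-0.27,-0.45,0.24,0,0,0],[-0.336,-0.56,0.32,0,0,0],[-0.336,-0.56,0.32,0,0,0],[-0.336,-0.56,0.32,0,0,0]]'
python3 - <<'E'
from h import *
did([-0.336,-0.56,0.32,0,0,0]);st();want([503,-39,92],161)
for n in("side","top"):
    s=r.snapshot(n);c=s["pixels"][:,:,::-1]
    c=c[160:310,290:460] if n=="top" else c[150:310,220:430]
    cv2.imwrite(f"pics/{n}1.png",cv2.resize(c,None,fx=3.7,fy=3.7,interpolation=cv2.INTER_CUBIC))
E
```

```text
time: 1.9
tool_pos: [502.5, -39.7, 159.4]
tcp_rot: [180.0, -0.1, 160.8]
ft_force: [-0.3, 0.8, 0.3]
finger_gap: 38.5
cmd [503.  -39.2 160. ] [180.     0.   160.95]
t 1.9 tcp [502.5 -39.7 159.4] [ 1.800e+02 -1.000e-01  1.608e+02] F [-0.3  0.8  0.3] M [ 0.02 -0.05 -0.01] gap 38.5 q [-10.4  -4.8 105.3   0.   79.6 -81.2]
row [0.0002, 0.0009, 0.2722, -0.0, 0.0, -0.0003]
```

View pics/side1.png

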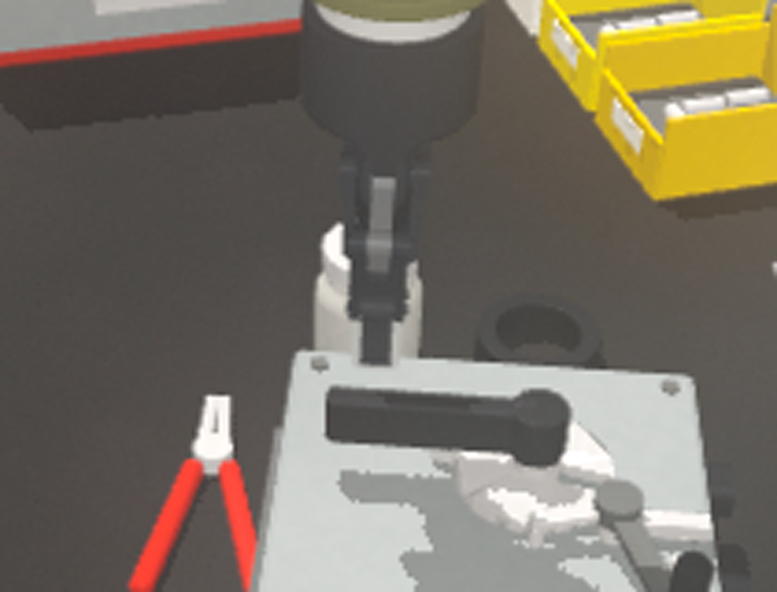

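View pics/top1.png

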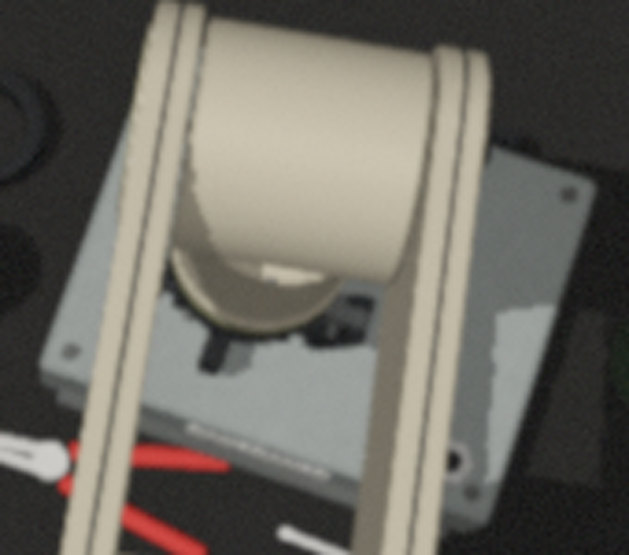

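The side view shows the fingers above the far side of the lever, with the near fingertip at about zoomed (376,362). I'll check that against the projection.

```bash
python3 - <<'E'
from h import *
s=r.snapshot("side")
for p in([502.5,-39.7,160],[496,-58,160],[502.5,-39.7,120]): print(p,(proj(s,p)-[220,150])*3.7)
E
```

```text
[502.5, -39.7, 160] [374.1336231  335.96526878]
[496, -58, 160] [371.91151323 362.18809389]
[502.5, -39.7, 120] [371.28777797 399.6708184 ]
```

The projection matches, so I'll descend around the bar.

```bash
python3 -m jog '[[0,0,0.08,0,0,0],[0,0,0.16,0,0,0],[0,0,0.22,0,0,0],[0,0,0.272,0,0,0],[0,0,0.272,0,0,0],[0,0,0.272,0,0,0]]'
python3 - <<'E'
from h import *
did([0,0,0.272,0,0,0]);st()
E
```

```text
time: 2.65
tool_pos: [503.1, -39.0, 92.4]
tcp_rot: [-180.0, 0.0, 161.0]
ft_force: [0.4, 0.3, 1.2]
finger_gap: 38.6
cmd [503.  -39.2  92. ] [180.     0.   160.95]
t 2.65 tcp [503.1 -39.   92.4] [-180.    0.  161.] F [0.4 0.3 1.2] M [ 0.02 -0.04 -0.04] gap 38.6 q [-10.3  -0.8 108.8  -0.   72.  -81.2]
```

```bash
python3 -m jog '[[0,0.012,0,0,0,0],[0,0.024,0,0,0,0],[0,0.036,0,0,0,0],[0,0.044,0,0,0,0],[0,0.052,0,0,0,0],[0,0.052,0,0,0,0]]'
python3 - <<'E'
from h import *
did([0,0.052,0,0,0,0]);st()
E
python3 -m jog '[[0,0.008,0,0,0,0],[0,0.008,0,0,0,0]]'
python3 - <<'E'
from h import *
did([0,0.008,0,0,0,0]);st()
E
```

```text
time: 3.25
tool_pos: [507.3, -26.7, 92.1]
tcp_rot: [180.0, 0.0, 161.0]
ft_force: [0.1, 0.1, -0.0]
finger_gap: 38.7
cmd [507.2 -26.9  92. ] [180.     0.   160.95]
t 3.25 tcp [507.3 -26.7  92.1] [180.   0. 161.] F [ 0.1  0.1 -0. ] M [-0.01  0.01 -0.03] gap 38.7 q [ -8.8  -0.2 108.3   0.   71.9 -79.8]
time: 3.45
tool_pos: [507.6, -25.7, 92.0]
tcp_rot: [-179.9, -0.0, 160.9]
ft_force: [-1.7, -3.9, 1.1]
finger_gap: 38.3
cmd [507.9 -25.   92. ] [180.     0.   160.95]
t 3.45 tcp [507.6 -25.7  92. ] [-179.9   -0.   160.9] F [-1.7 -3.9  1.1] M [-0.74  0.23 -0.02] gap 38.3 q [-8.600e+00 -2.000e-01  1.082e+02 -1.000e-01  7.190e+01 -7.950e+01]
```

Contact made; arm stiffness is about 6 N/mm. Next I'll write a read-only check script that stops the command chain when the push force rises, with every row typed out.

```bash
cat > chk.py <<'E'
# chk.py THR PX PY x y z ax ay az : book last row, show push force about pivot, fail if above THR
import sys;from h import *
import io,contextlib
thr,px,py=map(float,sys.argv[1:4])
with contextlib.redirect_stdout(io.StringIO()): did([float(a) for a in sys.argv[4:10]])
q=r.sense();p=q["tool_pos"];yaw=np.radians(q["tcp_rot"][2]);c,R=cmd()
t=np.array([np.sin(yaw),-np.cos(yaw)]);u=np.array([np.cos(yaw),np.sin(yaw)])
F=-q["ft_force"][:2];d=p[:2]-[px,py]
print("t%.2f push %.1f radial %.1f Fz %.1f lag %.2f r %.1f toolshaft %.3f z %.1f"%(q["time"],F@t,F@u,q["ft_force"][2],(c[:2]-p[:2])@t,d@u,np.radians(160.03)-yaw,p[2]))
sys.exit(F@t>thr)
E
J="python3 -m jog"
python3 -m jog '[[-0.00134,0.00803,0,0,0,0.008],[-0.00288,0.01602,0,0,0,0.016]]' >/dev/null && python3 chk.py 16 578.5 -65 -0.00288 0.01602 0 0 0 0.016 && python3 -m jog '[[-0.00134,0.00803,0,0,0,0.008],[-0.00288,0.01602,0,0,0,0.016]]' >/dev/null && python3 chk.py 16 578.5 -65 -0.00288 0.01602 0 0 0 0.016 && python3 -m jog '[[-0.00134,0.00803,0,0,0,0.008],[-0.00288,0.01602,0,0,0,0.016]]' >/dev/null && python3 chk.py 16 578.5 -65 -0.00288 0.01602 0 0 0 0.016
```

```text
t3.65 push 9.8 radial 0.3 Fz 1.6 lag 1.77 r 79.8 toolshaft 0.036 z 92.0False
```

```bash
sed -i 's/sys.exit(F@t>thr)/sys.exit(int(F@t>thr))/' chk.py
python3 -m jog '[[-0.00134,0.00803,0,0,0,0.008],[-0.00288,0.01602,0,0,0,0.016]]' >/dev/null && python3 chk.py 16 578.5 -65 -0.00288 0.01602 0 0 0 0.016 && python3 -m jog '[[-0.00134,0.00803,0,0,0,0.008],[-0.00288,0.01602,0,0,0,0.016]]' >/dev/null && python3 chk.py 16 578.5 -65 -0.00288 0.01602 0 0 0 0.016 && python3 -m jog '[[-0.00134,0.00803,0,0,0,0.008],[-0.00288,0.01602,0,0,0,0.016]]' >/dev/null && python3 chk.py 16 578.5 -65 -0.00288 0.01602 0 0 0 0.016 && python3 -m jog '[[-0.00134,0.00803,0,0,0,0.008],[-0.00288,0.01602,0,0,0,0.016]]' >/dev/null && python3 chk.py 16 578.5 -65 -0.00288 0.01602 0 0 0 0.016
```

```text
t3.85 push 9.9 radial 0.7 Fz 2.2 lag 1.76 r 79.8 toolshaft 0.086 z 92.0
t4.05 push 10.6 radial 2.1 Fz 2.3 lag 1.74 r 79.8 toolshaft 0.137 z 91.9
t4.25 push 10.4 radial 1.9 Fz 1.2 lag 1.72 r 79.8 toolshaft 0.187 z 91.9
t4.45 push 9.1 radial 1.7 Fz 1.2 lag 1.70 r 79.9 toolshaft 0.237 z 92.0
```

```bash

python3 -m jog '[[-0.00134,0.00803,0,0,0,0.008],[-0.00288,0.01602,0,0,0,0.016]]' >/dev/null && python3 chk.py 15 578.5 -65 -0.00288 0.01602 0 0 0 0.016 && python3 -m jog '[[-0.00134,0.00803,0,0,0,0.008],[-0.00288,0.01602,0,0,0,0.016]]' >/dev/null && python3 chk.py 15 578.5 -65 -0.00288 0.01602 0 0 0 0.016 && python3 -m jog '[[-0.00134,0.00803,0,0,0,0.008],[-0.00288,0.01602,0,0,0,0.016]]' >/dev/null && python3 chk.py 15 578.5 -65 -0.00288 0.01602 0 0 0 0.016 && python3 -m jog '[[-0.00134,0.00803,0,0,0,0.008],[-0.00288,0.01602,0,0,0,0.016]]' >/dev/null && python3 chk.py 15 578.5 -65 -0.00288 0.01602 0 0 0 0.016 && python3 -m jog '[[-0.00134,0.00803,0,0,0,0.008],[-0.00134,0.00803,0,0,0,0.008]]' >/dev/null && python3 chk.py 15 578.5 -65 -0.00134 0.00803 0 0 0 0.008
python3 - <<'E'
from h import *
s=r.snapshot("side");c=s["pixels"][150:310,220:430,::-1]
cv2.imwrite("pics/side2.png",cv2.resize(c,None,fx=3.7,fy=3.7,interpolation=cv2.INTER_CUBIC))
E
```

```text
t4.65 push 9.8 radial 3.6 Fz 1.2 lag 1.67 r 79.9 toolshaft 0.287 z 92.0
t4.85 push 9.3 radial 3.3 Fz 1.9 lag 1.62 r 79.9 toolshaft 0.338 z 92.0
t5.05 push 9.4 radial 4.3 Fz 1.7 lag 1.63 r 80.0 toolshaft 0.388 z 92.0
t5.25 push 9.2 radial 3.9 Fz 2.4 lag 1.61 r 80.0 toolshaft 0.438 z 91.9
t5.45 push 7.6 radial 4.8 Fz 2.1 lag 1.35 r 80.0 toolshaft 0.463 z 92.0
```

View pics/side2.png

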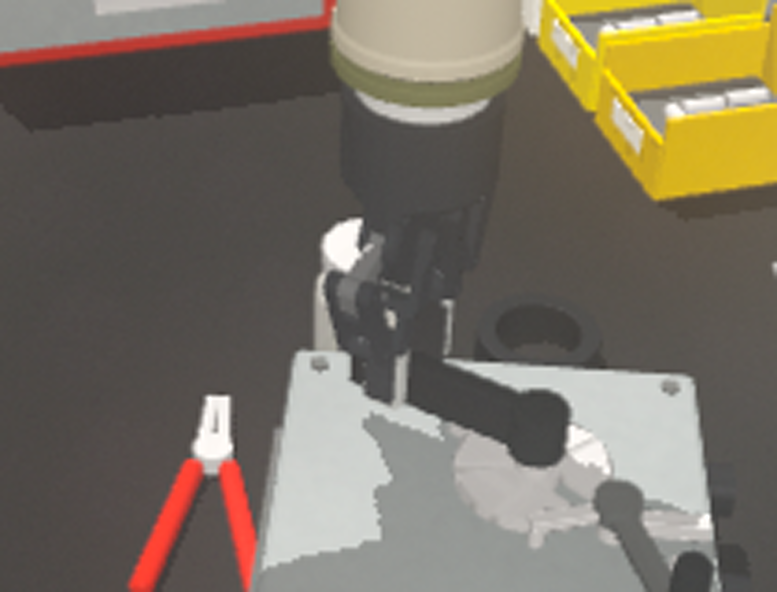

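The lever is swinging with the tool at a steady 9–10 N. Now 1 mm feeling steps.

```bash

python3 -m jog '[[-0.00064,0.00402,0,0,0,0.004]]' >/dev/null && python3 chk.py 12.5 578.5 -65 -0.00064 0.00402 0 0 0 0.004 && python3 -m jog '[[-0.00064,0.00402,0,0,0,0.004]]' >/dev/null && python3 chk.py 12.5 578.5 -65 -0.00064 0.00402 0 0 0 0.004 && python3 -m jog '[[-0.00064,0.00402,0,0,0,0.004]]' >/dev/null && python3 chk.py 12.5 578.5 -65 -0.00064 0.00402 0 0 0 0.004 && python3 -m jog '[[-0.00064,0.00402,0,0,0,0.004]]' >/dev/null && python3 chk.py 12.5 578.5 -65 -0.00064 0.00402 0 0 0 0.004 && python3 -m jog '[[-0.00064,0.00402,0,0,0,0.004]]' >/dev/null && python3 chk.py 12.5 578.5 -65 -0.00064 0.00402 0 0 0 0.004 && python3 -m jog '[[-0.00064,0.00402,0,0,0,0.004]]' >/dev/null && python3 chk.py 12.5 578.5 -65 -0.00064 0.00402 0 0 0 0.004 && python3 -m jog '[[-0.00064,0.00402,0,0,0,0.004]]' >/dev/null && python3 chk.py 12.5 578.5 -65 -0.00064 0.00402 0 0 0 0.004 && python3 -m jog '[[-0.00064,0.00402,0,0,0,0.004]]' >/dev/null && python3 chk.py 12.5 578.5 -65 -0.00064 0.00402 0 0 0 0.004 && python3 -m jog '[[-0.00064,0.00402,0,0,0,0.004]]' >/dev/null && python3 chk.py 12.5 578.5 -65 -0.00064 0.00402 0 0 0 0.004 && python3 -m jog '[[-0.00064,0.00402,0,0,0,0.004]]' >/dev/null && python3 chk.py 12.5 578.5 -65 -0.00064 0.00402 0 0 0 0.004
```

```text
t5.60 push 9.5 radial 5.1 Fz 2.5 lag 1.64 r 80.0 toolshaft 0.475 z 92.0
t5.70 push 9.5 radial 4.5 Fz 1.7 lag 1.64 r 80.0 toolshaft 0.488 z 92.0
t5.80 push 9.2 radial 4.9 Fz 2.0 lag 1.62 r 80.0 toolshaft 0.500 z 91.9
t5.90 push 9.0 radial 3.5 Fz 1.6 lag 1.62 r 80.0 toolshaft 0.513 z 92.0
t6.00 push 9.2 radial 5.4 Fz 2.9 lag 1.62 r 80.1 toolshaft 0.526 z 91.9
t6.10 push 8.5 radial 4.8 Fz 1.7 lag 1.58 r 80.1 toolshaft 0.538 z 91.9
t6.20 push 9.2 radial 5.2 Fz 2.2 lag 1.55 r 80.1 toolshaft 0.551 z 92.0
t6.30 push 9.1 radial 6.0 Fz 3.4 lag 1.56 r 80.1 toolshaft 0.563 z 92.0
t6.40 push 7.1 radial 5.3 Fz 1.8 lag 1.57 r 80.1 toolshaft 0.576 z 91.9
t6.50 push 8.6 radial 5.4 Fz 2.1 lag 1.56 r 80.1 toolshaft 0.588 z 91.9
```

```bash

python3 -m jog '[[-0.00064,0.00402,0,0,0,0.004]]' >/dev/null && python3 chk.py 12.3 578.5 -65 -0.00064 0.00402 0 0 0 0.004 && python3 -m jog '[[-0.00064,0.00402,0,0,0,0.004]]' >/dev/null && python3 chk.py 12.3 578.5 -65 -0.00064 0.00402 0 0 0 0.004 && python3 -m jog '[[-0.00064,0.00402,0,0,0,0.004]]' >/dev/null && python3 chk.py 12.3 578.5 -65 -0.00064 0.00402 0 0 0 0.004 && python3 -m jog '[[-0.00064,0.00402,0,0,0,0.004]]' >/dev/null && python3 chk.py 12.3 578.5 -65 -0.00064 0.00402 0 0 0 0.004 && python3 -m jog '[[-0.00064,0.00402,0,0,0,0.004]]' >/dev/null && python3 chk.py 12.3 578.5 -65 -0.00064 0.00402 0 0 0 0.004 && python3 -m jog '[[-0.00064,0.00402,0,0,0,0.004]]' >/dev/null && python3 chk.py 12.3 578.5 -65 -0.00064 0.00402 0 0 0 0.004 && python3 -m jog '[[-0.00064,0.00402,0,0,0,0.004]]' >/dev/null && python3 chk.py 12.3 578.5 -65 -0.00064 0.00402 0 0 0 0.004 && python3 -m jog '[[-0.00064,0.00402,0,0,0,0.004]]' >/dev/null && python3 chk.py 12.3 578.5 -65 -0.00064 0.00402 0 0 0 0.004 && python3 -m jog '[[-0.00064,0.00402,0,0,0,0.004]]' >/dev/null && python3 chk.py 12.3 578.5 -65 -0.00064 0.00402 0 0 0 0.004 && python3 -m jog '[[-0.00064,0.00402,0,0,0,0.004]]' >/dev/null && python3 chk.py 12.3 578.5 -65 -0.00064 0.00402 0 0 0 0.004  && python3 -m jog '[[-0.00064,0.00402,0,0,0,0.004]]' >/dev/null && python3 chk.py 12.3 578.5 -65 -0.00064 0.00402 0 0 0 0.004 && python3 -m jog '[[-0.00064,0.00402,0,0,0,0.004]]' >/dev/null && python3 chk.py 12.3 578.5 -65 -0.00064 0.00402 0 0 0 0.004 && python3 -m jog '[[-0.00064,0.00402,0,0,0,0.004]]' >/dev/null && python3 chk.py 12.3 578.5 -65 -0.00064 0.00402 0 0 0 0.004 && python3 -m jog '[[-0.00064,0.00402,0,0,0,0.004]]' >/dev/null && python3 chk.py 12.3 578.5 -65 -0.00064 0.00402 0 0 0 0.004 && python3 -m jog '[[-0.00064,0.00402,0,0,0,0.004]]' >/dev/null && python3 chk.py 12.3 578.5 -65 -0.00064 0.00402 0 0 0 0.004
```

```text
t6.60 push 8.8 radial 4.9 Fz 3.0 lag 1.54 r 80.1 toolshaft 0.601 z 91.9
t6.70 push 9.5 radial 5.9 Fz 2.9 lag 1.56 r 80.2 toolshaft 0.613 z 91.9
t6.80 push 9.0 radial 5.8 Fz 2.5 lag 1.55 r 80.2 toolshaft 0.626 z 91.9
t6.90 push 8.6 radial 6.2 Fz 2.5 lag 1.56 r 80.1 toolshaft 0.639 z 91.9
t7.00 push 8.2 radial 7.1 Fz 3.5 lag 1.56 r 80.2 toolshaft 0.651 z 91.9
t7.10 push 8.5 radial 5.8 Fz 3.7 lag 1.52 r 80.2 toolshaft 0.664 z 91.9
t7.20 push 9.0 radial 5.9 Fz 2.9 lag 1.55 r 80.2 toolshaft 0.676 z 91.9
t7.30 push 8.5 radial 5.9 Fz 3.4 lag 1.51 r 80.2 toolshaft 0.689 z 92.0
t7.40 push 9.0 radial 7.5 Fz 2.7 lag 1.50 r 80.2 toolshaft 0.701 z 91.9
t7.50 push 8.1 radial 6.0 Fz 3.7 lag 1.55 r 80.2 toolshaft 0.714 z 91.9
t7.60 push 9.8 radial 7.3 Fz 2.6 lag 1.52 r 80.2 toolshaft 0.726 z 91.9
t7.70 push 9.3 radial 6.4 Fz 2.7 lag 1.52 r 80.2 toolshaft 0.739 z 91.9
t7.80 push 10.0 radial 5.9 Fz 3.5 lag 1.52 r 80.3 toolshaft 0.752 z 91.9
t7.90 push 10.1 radial 5.6 Fz 3.5 lag 1.50 r 80.2 toolshaft 0.764 z 91.9
t8.00 push 8.7 radial 6.4 Fz 3.0 lag 1.52 r 80.3 toolshaft 0.777 z 91.9
```

```bash

python3 -m jog '[[-0.00064,0.00402,0,0,0,0.004]]' >/dev/null && python3 chk.py 12.3 578.5 -65 -0.00064 0.00402 0 0 0 0.004 && python3 -m jog '[[-0.00064,0.00402,0,0,0,0.004]]' >/dev/null && python3 chk.py 12.3 578.5 -65 -0.00064 0.00402 0 0 0 0.004 && python3 -m jog '[[-0.00064,0.00402,0,0,0,0.004]]' >/dev/null && python3 chk.py 12.3 578.5 -65 -0.00064 0.00402 0 0 0 0.004 && python3 -m jog '[[-0.00064,0.00402,0,0,0,0.004]]' >/dev/null && python3 chk.py 12.3 578.5 -65 -0.00064 0.00402 0 0 0 0.004 && python3 -m jog '[[-0.00064,0.00402,0,0,0,0.004]]' >/dev/null && python3 chk.py 12.3 578.5 -65 -0.00064 0.00402 0 0 0 0.004 && python3 -m jog '[[-0.00064,0.00402,0,0,0,0.004]]' >/dev/null && python3 chk.py 12.3 578.5 -65 -0.00064 0.00402 0 0 0 0.004 && python3 -m jog '[[-0.00064,0.00402,0,0,0,0.004]]' >/dev/null && python3 chk.py 12.3 578.5 -65 -0.00064 0.00402 0 0 0 0.004 && python3 -m jog '[[-0.00064,0.00402,0,0,0,0.004]]' >/dev/null && python3 chk.py 12.3 578.5 -65 -0.00064 0.00402 0 0 0 0.004 && python3 -m jog '[[-0.00064,0.00402,0,0,0,0.004]]' >/dev/null && python3 chk.py 12.3 578.5 -65 -0.00064 0.00402 0 0 0 0.004 && python3 -m jog '[[-0.00064,0.00402,0,0,0,0.004]]' >/dev/null && python3 chk.py 12.3 578.5 -65 -0.00064 0.00402 0 0 0 0.004  && python3 -m jog '[[-0.00064,0.00402,0,0,0,0.004]]' >/dev/null && python3 chk.py 12.3 578.5 -65 -0.00064 0.00402 0 0 0 0.004 && python3 -m jog '[[-0.00064,0.00402,0,0,0,0.004]]' >/dev/null && python3 chk.py 12.3 578.5 -65 -0.00064 0.00402 0 0 0 0.004 && python3 -m jog '[[-0.00064,0.00402,0,0,0,0.004]]' >/dev/null && python3 chk.py 12.3 578.5 -65 -0.00064 0.00402 0 0 0 0.004 && python3 -m jog '[[-0.00064,0.00402,0,0,0,0.004]]' >/dev/null && python3 chk.py 12.3 578.5 -65 -0.00064 0.00402 0 0 0 0.004 && python3 -m jog '[[-0.00064,0.00402,0,0,0,0.004]]' >/dev/null && python3 chk.py 12.3 578.5 -65 -0.00064 0.00402 0 0 0 0.004
```

```text
t9.60 push 8.0 radial 5.6 Fz 4.1 lag 1.59 r 80.8 toolshaft 0.978 z 91.7
t9.70 push 7.6 radial 6.2 Fz 4.9 lag 1.55 r 80.8 toolshaft 0.990 z 91.7
t9.80 push 8.5 radial 6.3 Fz 5.5 lag 1.57 r 80.8 toolshaft 1.003 z 91.7
t9.90 push 8.7 radial 5.9 Fz 4.6 lag 1.57 r 80.8 toolshaft 1.015 z 91.7
t10.00 push 8.6 radial 6.2 Fz 4.2 lag 1.54 r 80.8 toolshaft 1.028 z 91.7
t10.10 push 8.1 radial 4.7 Fz 4.1 lag 1.57 r 80.9 toolshaft 1.041 z 91.7
t10.20 push 9.8 radial 5.1 Fz 5.1 lag 1.61 r 81.0 toolshaft 1.053 z 91.7
t10.30 push 7.9 radial 6.1 Fz 4.3 lag 1.62 r 81.0 toolshaft 1.066 z 91.7
t10.40 push 8.7 radial 5.7 Fz 5.0 lag 1.62 r 81.0 toolshaft 1.078 z 91.7
t10.50 push 8.7 radial 5.7 Fz 4.5 lag 1.63 r 81.0 toolshaft 1.091 z 91.7
t10.60 push 8.1 radial 5.6 Fz 5.0 lag 1.59 r 81.0 toolshaft 1.103 z 91.7
t10.70 push 8.6 radial 6.3 Fz 4.9 lag 1.61 r 81.0 toolshaft 1.116 z 91.7
t10.80 push 8.7 radial 4.9 Fz 4.3 lag 1.67 r 81.1 toolshaft 1.128 z 91.6
t10.90 push 8.5 radial 6.3 Fz 5.1 lag 1.62 r 81.1 toolshaft 1.141 z 91.6
t11.00 push 8.2 radial 5.2 Fz 4.9 lag 1.64 r 81.1 toolshaft 1.154 z 91.6
```

```bash
export LAG=1.88
python3 -m jog '[[-0.00064,0.00402,0,0,0,0.004]]' >/dev/null && python3 chk.py 12.3 578.5 -65 -0.00064 0.00402 0 0 0 0.004 && python3 -m jog '[[-0.00064,0.00402,0,0,0,0.004]]' >/dev/null && python3 chk.py 12.3 578.5 -65 -0.00064 0.00402 0 0 0 0.004 && python3 -m jog '[[-0.00064,0.00402,0,0,0,0.004]]' >/dev/null && python3 chk.py 12.3 578.5 -65 -0.00064 0.00402 0 0 0 0.004 && python3 -m jog '[[-0.00064,0.00402,0,0,0,0.004]]' >/dev/null && python3 chk.py 12.3 578.5 -65 -0.00064 0.00402 0 0 0 0.004 && python3 -m jog '[[-0.00064,0.00402,0,0,0,0.004]]' >/dev/null && python3 chk.py 12.3 578.5 -65 -0.00064 0.00402 0 0 0 0.004 && python3 -m jog '[[-0.00064,0.00402,0,0,0,0.004]]' >/dev/null && python3 chk.py 12.3 578.5 -65 -0.00064 0.00402 0 0 0 0.004 && python3 -m jog '[[-0.00064,0.00402,0,0,0,0.004]]' >/dev/null && python3 chk.py 12.3 578.5 -65 -0.00064 0.00402 0 0 0 0.004 && python3 -m jog '[[-0.00064,0.00402,0,0,0,0.004]]' >/dev/null && python3 chk.py 12.3 578.5 -65 -0.00064 0.00402 0 0 0 0.004 && python3 -m jog '[[-0.00064,0.00402,0,0,0,0.004]]' >/dev/null && python3 chk.py 12.3 578.5 -65 -0.00064 0.00402 0 0 0 0.004 && python3 -m jog '[[-0.00064,0.00402,0,0,0,0.004]]' >/dev/null && python3 chk.py 12.3 578.5 -65 -0.00064 0.00402 0 0 0 0.004  && python3 -m jog '[[-0.00064,0.00402,0,0,0,0.004]]' >/dev/null && python3 chk.py 12.3 578.5 -65 -0.00064 0.00402 0 0 0 0.004 && python3 -m jog '[[-0.00064,0.00402,0,0,0,0.004]]' >/dev/null && python3 chk.py 12.3 578.5 -65 -0.00064 0.00402 0 0 0 0.004 && python3 -m jog '[[-0.00064,0.00402,0,0,0,0.004]]' >/dev/null && python3 chk.py 12.3 578.5 -65 -0.00064 0.00402 0 0 0 0.004 && python3 -m jog '[[-0.00064,0.00402,0,0,0,0.004]]' >/dev/null && python3 chk.py 12.3 578.5 -65 -0.00064 0.00402 0 0 0 0.004 && python3 -m jog '[[-0.00064,0.00402,0,0,0,0.004]]' >/dev/null && python3 chk.py 12.3 578.5 -65 -0.00064 0.00402 0 0 0 0.004
```

```text
t11.10 push 8.2 radial 6.5 Fz 4.6 lag 1.66 r 81.2 toolshaft 1.166 z 91.6
t11.20 push 8.4 radial 5.5 Fz 5.6 lag 1.66 r 81.2 toolshaft 1.179 z 91.6
t11.30 push 8.1 radial 6.2 Fz 4.9 lag 1.64 r 81.2 toolshaft 1.191 z 91.6
t11.40 push 8.3 radial 4.6 Fz 5.2 lag 1.62 r 81.2 toolshaft 1.204 z 91.6
t11.50 push 7.3 radial 5.4 Fz 5.2 lag 1.67 r 81.2 toolshaft 1.216 z 91.5
t11.60 push 7.9 radial 5.4 Fz 5.3 lag 1.70 r 81.2 toolshaft 1.229 z 91.5
t11.70 push 8.3 radial 5.9 Fz 5.4 lag 1.67 r 81.3 toolshaft 1.241 z 91.5
t11.80 push 8.9 radial 5.8 Fz 4.8 lag 1.68 r 81.3 toolshaft 1.254 z 91.5
t11.90 push 8.5 radial 5.7 Fz 5.6 lag 1.69 r 81.3 toolshaft 1.267 z 91.5
t12.00 push 8.3 radial 6.0 Fz 4.4 lag 1.70 r 81.3 toolshaft 1.279 z 91.5
t12.10 push 8.2 radial 5.8 Fz 4.4 lag 1.67 r 81.3 toolshaft 1.292 z 91.5
t12.20 push 8.1 radial 4.6 Fz 5.7 lag 1.67 r 81.3 toolshaft 1.304 z 91.6
t12.30 push 8.6 radial 5.3 Fz 3.7 lag 1.69 r 81.4 toolshaft 1.317 z 91.5
t12.40 push 8.9 radial 5.1 Fz 6.5 lag 1.71 r 81.4 toolshaft 1.329 z 91.5
t12.50 push 8.4 radial 6.0 Fz 4.6 lag 1.71 r 81.4 toolshaft 1.342 z 91.5
```

```bash
export LAG=1.95
python3 -m jog '[[-0.00064,0.00402,0,0,0,0.004]]' >/dev/null && python3 chk.py 12.3 578.5 -65 -0.00064 0.00402 0 0 0 0.004 && python3 -m jog '[[-0.00064,0.00402,0,0,0,0.004]]' >/dev/null && python3 chk.py 12.3 578.5 -65 -0.00064 0.00402 0 0 0 0.004 && python3 -m jog '[[-0.00064,0.00402,0,0,0,0.004]]' >/dev/null && python3 chk.py 12.3 578.5 -65 -0.00064 0.00402 0 0 0 0.004 && python3 -m jog '[[-0.00064,0.00402,0,0,0,0.004]]' >/dev/null && python3 chk.py 12.3 578.5 -65 -0.00064 0.00402 0 0 0 0.004 && python3 -m jog '[[-0.00064,0.00402,0,0,0,0.004]]' >/dev/null && python3 chk.py 12.3 578.5 -65 -0.00064 0.00402 0 0 0 0.004 && python3 -m jog '[[-0.00064,0.00402,0,0,0,0.004]]' >/dev/null && python3 chk.py 12.3 578.5 -65 -0.00064 0.00402 0 0 0 0.004 && python3 -m jog '[[-0.00064,0.00402,0,0,0,0.004]]' >/dev/null && python3 chk.py 12.3 578.5 -65 -0.00064 0.00402 0 0 0 0.004 && python3 -m jog '[[-0.00064,0.00402,0,0,0,0.004]]' >/dev/null && python3 chk.py 12.3 578.5 -65 -0.00064 0.00402 0 0 0 0.004 
python3 - <<'E'
from h import *
st()
s=r.snapshot("side");c=s["pixels"][150:310,220:430,::-1]
cv2.imwrite("pics/side3.png",cv2.resize(c,None,fx=3.7,fy=3.7,interpolation=cv2.INTER_CUBIC))
E
```

```text
t12.60 push 13.2 radial 5.8 Fz 8.3 lag 2.20 r 81.4 toolshaft 1.354 z 91.4
t 12.6 tcp [599.9  14.3  91.4] [-1.797e+02  1.000e-01  8.240e+01] F [-13.8  -4.    8.3] M [-0.52  2.31  0.24] gap 38.3 q [-3.5 13.9 93.1 -0.1 73.4  4.1]
```

View pics/side3.png

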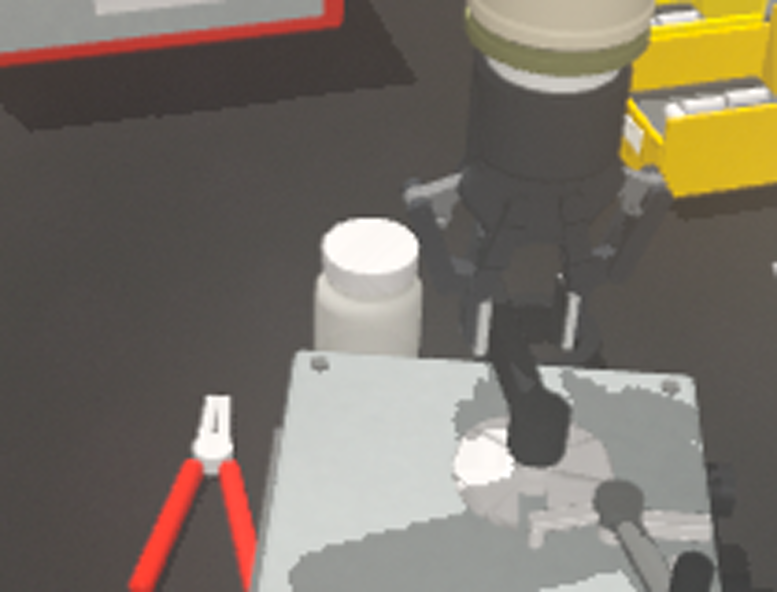

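The push rose sharply (8.4 to 13.2 N) and the lag stepped up too, so this feels like the stop. The picture shows the lever between the fingers, pointing away from the camera. I'll confirm with a half-step.

```bash
export LAG=9
python3 -m jog '[[0,0,0,0,0,0]]' >/dev/null; python3 chk.py 14 578.5 -65 0 0 0 0 0 0 && python3 -m jog '[[-0.00032,0.00201,0,0,0,0.002],[-0.00032,0.00201,0,0,0,0.002]]' >/dev/null && python3 chk.py 16 578.5 -65 -0.00032 0.00201 0 0 0 0.002; python3 -c "
from h import *; st()"
```

```text
t12.75 push 9.8 radial 6.0 Fz 6.3 lag 2.21 r 81.4 toolshaft 1.354 z 91.4
t12.95 push 13.1 radial 6.0 Fz 8.1 lag 2.64 r 81.4 toolshaft 1.360 z 91.4
t 12.95 tcp [599.9  14.2  91.4] [-1.796e+02  1.000e-01  8.210e+01] F [-13.8  -4.2   8.1] M [-0.51  2.25  0.28] gap 38.7 q [-3.5 13.9 93.  -0.1 73.4  4.4]
```

TCP stays put while the lag grows by the whole half-step, so the lever is on its stop. Next: back off to centre, lift, and go above the selector grip.

```bash
python3 -m jog '[[0,-0.02,0,0,0,0],[0,-0.052,0,0,0,0],[0,-0.052,0,0,0,0]]'
python3 - <<'E'
from h import *
did([0,-0.052,0,0,0,0]);st()
E
python3 -m jog '[[0,0,-0.1,0,0,0],[0,0,-0.2,0,0,0],[0,0,-0.3,0,0,0],[0,0,-0.32,0,0,0],[0,0,-0.32,0,0,0]]'
python3 - <<'E'
from h import *
did([0,0,-0.32,0,0,0]);st();want([604.5,-185.5,165],90)
E
```

```text
time: 13.25
tool_pos: [589.0, 17.0, 91.8]
tcp_rot: [-180.0, -0.0, 82.1]
ft_force: [-0.8, 0.3, 0.0]
finger_gap: 38.4
cmd [589.8  16.6  92. ] [-180.      0.     82.11]
t 13.25 tcp [589.   17.   91.8] [-180.    -0.    82.1] F [-0.8  0.3  0. ] M [ 0.01 -0.02  0.03] gap 38.4 q [-3.3 12.  95.2  0.  72.8  4.5]
time: 13.75
tool_pos: [590.7, 16.7, 173.2]
tcp_rot: [179.8, -0.0, 82.1]
ft_force: [-1.0, -0.1, -0.8]
finger_gap: 38.8
cmd [589.8  16.6 172. ] [-180.      0.     82.11]
t 13.75 tcp [590.7  16.7 173.2] [179.8  -0.   82.1] F [-1.  -0.1 -0.8] M [0.01 0.02 0.  ] gap 38.8 q [-3.4  7.8 91.   0.  81.   4.5]
row [-0.7928, 0.1693, 0.0282, -0.0, 0.0, -0.0439]
```

```bash
python3 -m jog '[[-0.16,0.03,0,0,0,-0.01],[-0.32,0.07,0,0,0,-0.02],[-0.48,0.1,0,0,0,-0.03],[-0.64,0.14,0,0,0,-0.044],[-0.793,0.169,0.028,0,0,-0.044],[-0.793,0.169,0.028,0,0,-0.044],[-0.793,0.169,0.028,0,0,-0.044]]'
python3 - <<'E'
from h import *
did([-0.793,0.169,0.028,0,0,-0.044]);st()
for n in("side","top"):
    s=r.snapshot(n);c=s["pixels"][:,:,::-1]
    c=c[160:310,290:460] if n=="top" else c[170:340,260:450]
    cv2.imwrite(f"pics/{n}4.png",cv2.resize(c,None,fx=3.5,fy=3.5,interpolation=cv2.INTER_CUBIC))
s=r.snapshot("side")
p=r.sense()["tool_pos"]
for d in([0,0],[-19,0],[19,0]): print((proj(s,[p[0]+d[0],p[1],p[2]])-[260,170])*3.5)
print((proj(s,[604.5,-185.5,127])-[260,170])*3.5)
E
```

```text
time: 14.45
tool_pos: [603.2, -185.9, 162.6]
tcp_rot: [-179.8, -0.1, 89.9]
ft_force: [-0.1, -0.5, -0.2]
finger_gap: 38.5
cmd [ 604.4 -185.6  165. ] [-180.      0.     90.03]
t 14.45 tcp [ 603.2 -185.9  162.6] [-1.798e+02 -1.000e-01  8.990e+01] F [-0.1 -0.5 -0.2] M [ 0.01 -0.01 -0.03] gap 38.5 q [-21.8  14.7  84.4   0.   81.2 -21.7]
[525.66542422 403.62097458]
[486.32096234 411.11083817]
[564.55189082 396.21829789]
[514.59746608 463.57488489]
```

View pics/side4.png

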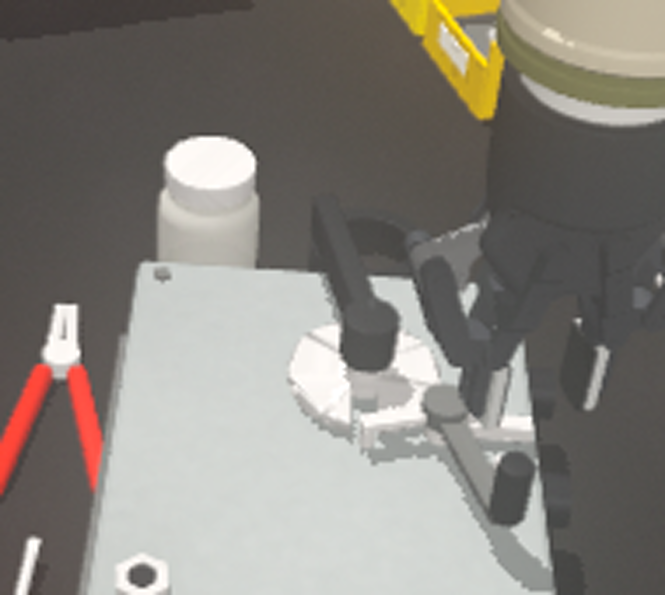

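View pics/top4.png

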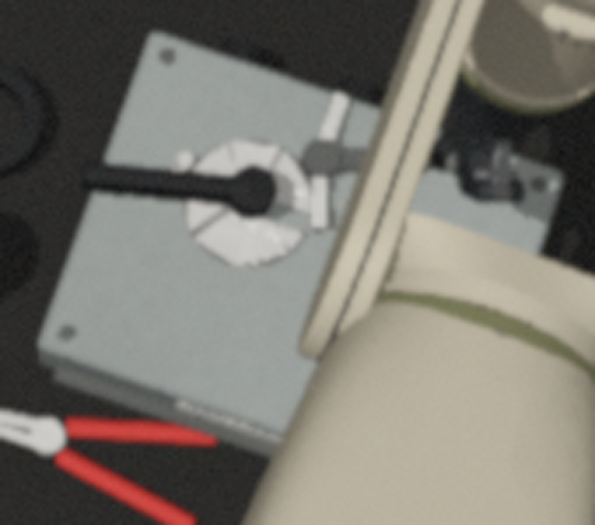

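The side view puts the crank grip's top at zoomed (515,463), exactly where predicted. The fingers stand either side of it, and the lever stays at its stop. Descending around the grip.

```bash
python3 -m jog '[[0,0,0.06,0,0,0],[0,0,0.12,0,0,0],[0,0,0.18,0,0,0],[0,0,0.23,0,0,0],[0,0,0.268,0,0,0],[0,0,0.268,0,0,0],[0,0,0.268,0,0,0]]'
python3 - <<'E'
from h import *
did([0,0,0.268,0,0,0]);st()
s=r.snapshot("side");c=s["pixels"][170:340,260:450,::-1]
cv2.imwrite(f"pics/side5.png",cv2.resize(c,None,fx=3.5,fy=3.5,interpolation=cv2.INTER_CUBIC))
E
```

```text
time: 15.3
tool_pos: [604.4, -185.6, 97.9]
tcp_rot: [-180.0, -0.0, 90.0]
ft_force: [0.3, 0.8, 0.0]
finger_gap: 38.5
cmd [ 604.4 -185.6   98. ] [-180.      0.     90.03]
t 15.3 tcp [ 604.4 -185.6   97.9] [-180.   -0.   90.] F [0.3 0.8 0. ] M [ 0.02 -0.03  0.  ] gap 38.5 q [-21.7  17.9  87.6  -0.   74.6 -21.7]
```

View pics/side5.png

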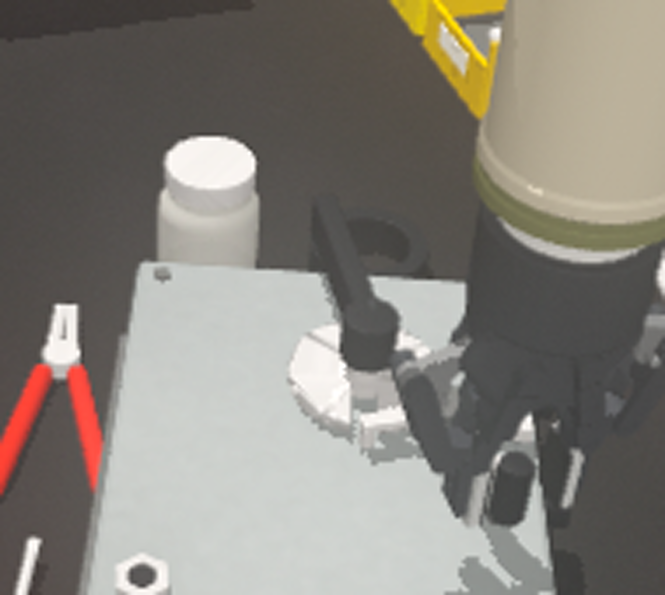

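Contact. Now arc steps, stopping on any rise.

```bash
export SGN=-1 Y0=90 LAG=1.6
python3 -m jog '[[0.00054,-0.00377,0,0,0,0.004]]' >/dev/null && python3 chk.py 8 604.5 -110.5 0.00054 -0.00377 0 0 0 0.004 && python3 -m jog '[[0.00054,-0.00377,0,0,0,0.004]]' >/dev/null && python3 chk.py 8 604.5 -110.5 0.00054 -0.00377 0 0 0 0.004 && python3 -m jog '[[0.00054,-0.00377,0,0,0,0.004]]' >/dev/null && python3 chk.py 8 604.5 -110.5 0.00054 -0.00377 0 0 0 0.004 && python3 -m jog '[[0.00054,-0.00377,0,0,0,0.004]]' >/dev/null && python3 chk.py 8 604.5 -110.5 0.00054 -0.00377 0 0 0 0.004 && python3 -m jog '[[0.00054,-0.00377,0,0,0,0.004]]' >/dev/null && python3 chk.py 8 604.5 -110.5 0.00054 -0.00377 0 0 0 0.004 && python3 -m jog '[[0.00054,-0.00377,0,0,0,0.004]]' >/dev/null && python3 chk.py 8 604.5 -110.5 0.00054 -0.00377 0 0 0 0.004 && python3 -m jog '[[0.00054,-0.00377,0,0,0,0.004]]' >/dev/null && python3 chk.py 8 604.5 -110.5 0.00054 -0.00377 0 0 0 0.004 && python3 -m jog '[[0.00054,-0.00377,0,0,0,0.004]]' >/dev/null && python3 chk.py 8 604.5 -110.5 0.00054 -0.00377 0 0 0 0.004 && python3 -m jog '[[0.00054,-0.00377,0,0,0,0.004]]' >/dev/null && python3 chk.py 8 604.5 -110.5 0.00054 -0.00377 0 0 0 0.004 && python3 -m jog '[[0.00054,-0.00377,0,0,0,0.004]]' >/dev/null && python3 chk.py 8 604.5 -110.5 0.00054 -0.00377 0 0 0 0.004 && python3 -m jog '[[0.00054,-0.00377,0,0,0,0.004]]' >/dev/null && python3 chk.py 8 604.5 -110.5 0.00054 -0.00377 0 0 0 0.004 && python3 -m jog '[[0.00054,-0.00377,0,0,0,0.004]]' >/dev/null && python3 chk.py 8 604.5 -110.5 0.00054 -0.00377 0 0 0 0.004
```

```text
t16.05 push 4.4 radial 0.2 Fz -2.7 lag 0.58 r 75.0 toolshaft 0.013 z 98.2
t16.15 push 4.1 radial 0.7 Fz -1.2 lag 0.52 r 75.0 toolshaft 0.026 z 98.2
t16.25 push 4.3 radial -0.2 Fz -1.7 lag 0.35 r 75.1 toolshaft 0.038 z 98.2
t16.35 push 4.1 radial 0.8 Fz -1.7 lag 0.21 r 75.0 toolshaft 0.051 z 98.2
t16.45 push 4.5 radial 0.3 Fz -1.5 lag 0.14 r 75.1 toolshaft 0.063 z 98.2
t16.55 push 4.0 radial 0.1 Fz 0.3 lag 0.07 r 75.1 toolshaft 0.076 z 98.2
t16.65 push 3.6 radial 0.8 Fz -1.6 lag 0.03 r 75.1 toolshaft 0.089 z 98.2
t16.75 push 3.4 radial 1.3 Fz 0.1 lag 0.02 r 75.1 toolshaft 0.101 z 98.2
t16.85 push 4.2 radial 0.9 Fz 1.4 lag 0.02 r 75.1 toolshaft 0.114 z 98.2
t16.95 push 4.3 radial 0.1 Fz -0.2 lag -0.02 r 75.1 toolshaft 0.126 z 98.1
t17.05 push 3.5 radial 0.7 Fz -0.1 lag -0.01 r 75.1 toolshaft 0.139 z 98.1
t17.15 push 4.4 radial 0.1 Fz 0.2 lag 0.02 r 75.1 toolshaft 0.151 z 98.2
```

The crank is past 0.04 rad at a steady 4 N, so the interlock is free. I'll continue to about 0.45, then go to fine steps.

```bash
export SGN=-1 Y0=90 LAG=1.0
python3 -m jog '[[0.00054,-0.00377,0,0,0,0.004],[0.00112,-0.00753,0,0,0,0.008]]' >/dev/null && python3 chk.py 7 604.5 -110.5 0.00112 -0.00753 0 0 0 0.008 && python3 -m jog '[[0.00054,-0.00377,0,0,0,0.004],[0.00112,-0.00753,0,0,0,0.008]]' >/dev/null && python3 chk.py 7 604.5 -110.5 0.00112 -0.00753 0 0 0 0.008 && python3 -m jog '[[0.00054,-0.00377,0,0,0,0.004],[0.00112,-0.00753,0,0,0,0.008]]' >/dev/null && python3 chk.py 7 604.5 -110.5 0.00112 -0.00753 0 0 0 0.008 && python3 -m jog '[[0.00054,-0.00377,0,0,0,0.004],[0.00112,-0.00753,0,0,0,0.008]]' >/dev/null && python3 chk.py 7 604.5 -110.5 0.00112 -0.00753 0 0 0 0.008 && python3 -m jog '[[0.00054,-0.00377,0,0,0,0.004],[0.00112,-0.00753,0,0,0,0.008]]' >/dev/null && python3 chk.py 7 604.5 -110.5 0.00112 -0.00753 0 0 0 0.008 && python3 -m jog '[[0.00054,-0.00377,0,0,0,0.004],[0.00112,-0.00753,0,0,0,0.008]]' >/dev/null && python3 chk.py 7 604.5 -110.5 0.00112 -0.00753 0 0 0 0.008 && python3 -m jog '[[0.00054,-0.00377,0,0,0,0.004],[0.00112,-0.00753,0,0,0,0.008]]' >/dev/null && python3 chk.py 7 604.5 -110.5 0.00112 -0.00753 0 0 0 0.008 && python3 -m jog '[[0.00054,-0.00377,0,0,0,0.004],[0.00112,-0.00753,0,0,0,0.008]]' >/dev/null && python3 chk.py 7 604.5 -110.5 0.00112 -0.00753 0 0 0 0.008 && python3 -m jog '[[0.00054,-0.00377,0,0,0,0.004],[0.00112,-0.00753,0,0,0,0.008]]' >/dev/null && python3 chk.py 7 604.5 -110.5 0.00112 -0.00753 0 0 0 0.008 && python3 -m jog '[[0.00054,-0.00377,0,0,0,0.004],[0.00112,-0.00753,0,0,0,0.008]]' >/dev/null && python3 chk.py 7 604.5 -110.5 0.00112 -0.00753 0 0 0 0.008 && python3 -m jog '[[0.00054,-0.00377,0,0,0,0.004],[0.00112,-0.00753,0,0,0,0.008]]' >/dev/null && python3 chk.py 7 604.5 -110.5 0.00112 -0.00753 0 0 0 0.008 && python3 -m jog '[[0.00054,-0.00377,0,0,0,0.004],[0.00112,-0.00753,0,0,0,0.008]]' >/dev/null && python3 chk.py 7 604.5 -110.5 0.00112 -0.00753 0 0 0 0.008
```

```text
t17.35 push 3.7 radial 1.4 Fz 1.0 lag 0.01 r 75.1 toolshaft 0.177 z 98.1
t17.55 push 4.0 radial 1.2 Fz 0.4 lag -0.03 r 75.2 toolshaft 0.202 z 98.1
t17.75 push 3.7 radial 0.2 Fz 0.2 lag -0.01 r 75.1 toolshaft 0.227 z 98.1
t17.95 push 3.6 radial 0.8 Fz 0.5 lag -0.00 r 75.1 toolshaft 0.252 z 98.2
t18.15 push 3.0 radial 2.1 Fz 1.3 lag -0.06 r 75.2 toolshaft 0.277 z 98.1
t18.35 push 4.0 radial 2.9 Fz 2.0 lag -0.05 r 75.2 toolshaft 0.302 z 98.1
t18.55 push 4.3 radial 3.2 Fz 1.4 lag -0.03 r 75.2 toolshaft 0.327 z 98.1
t18.75 push 3.4 radial 2.0 Fz 1.3 lag -0.05 r 75.2 toolshaft 0.352 z 98.1
t18.95 push 2.5 radial 2.6 Fz 1.2 lag -0.05 r 75.2 toolshaft 0.378 z 98.1
t19.15 push 4.2 radial 3.0 Fz 1.7 lag -0.05 r 75.2 toolshaft 0.403 z 98.1
t19.35 push 4.6 radial 2.5 Fz 0.6 lag -0.04 r 75.2 toolshaft 0.428 z 98.1
t19.55 push 3.4 radial 3.6 Fz 1.6 lag -0.07 r 75.2 toolshaft 0.453 z 98.1
```

```bash
export SGN=-1 Y0=90 LAG=0.5
python3 -m jog '[[0.00054,-0.00377,0,0,0,0.004]]' >/dev/null && python3 chk.py 7 604.5 -110.5 0.00054 -0.00377 0 0 0 0.004 && python3 -m jog '[[0.00054,-0.00377,0,0,0,0.004]]' >/dev/null && python3 chk.py 7 604.5 -110.5 0.00054 -0.00377 0 0 0 0.004 && python3 -m jog '[[0.00054,-0.00377,0,0,0,0.004]]' >/dev/null && python3 chk.py 7 604.5 -110.5 0.00054 -0.00377 0 0 0 0.004 && python3 -m jog '[[0.00054,-0.00377,0,0,0,0.004]]' >/dev/null && python3 chk.py 7 604.5 -110.5 0.00054 -0.00377 0 0 0 0.004 && python3 -m jog '[[0.00054,-0.00377,0,0,0,0.004]]' >/dev/null && python3 chk.py 7 604.5 -110.5 0.00054 -0.00377 0 0 0 0.004 && python3 -m jog '[[0.00054,-0.00377,0,0,0,0.004]]' >/dev/null && python3 chk.py 7 604.5 -110.5 0.00054 -0.00377 0 0 0 0.004 && python3 -m jog '[[0.00054,-0.00377,0,0,0,0.004]]' >/dev/null && python3 chk.py 7 604.5 -110.5 0.00054 -0.00377 0 0 0 0.004 && python3 -m jog '[[0.00054,-0.00377,0,0,0,0.004]]' >/dev/null && python3 chk.py 7 604.5 -110.5 0.00054 -0.00377 0 0 0 0.004 && python3 -m jog '[[0.00054,-0.00377,0,0,0,0.004]]' >/dev/null && python3 chk.py 7 604.5 -110.5 0.00054 -0.00377 0 0 0 0.004 && python3 -m jog '[[0.00054,-0.00377,0,0,0,0.004]]' >/dev/null && python3 chk.py 7 604.5 -110.5 0.00054 -0.00377 0 0 0 0.004 && python3 -m jog '[[0.00054,-0.00377,0,0,0,0.004]]' >/dev/null && python3 chk.py 7 604.5 -110.5 0.00054 -0.00377 0 0 0 0.004 && python3 -m jog '[[0.00054,-0.00377,0,0,0,0.004]]' >/dev/null && python3 chk.py 7 604.5 -110.5 0.00054 -0.00377 0 0 0 0.004 && python3 -m jog '[[0.00054,-0.00377,0,0,0,0.004]]' >/dev/null && python3 chk.py 7 604.5 -110.5 0.00054 -0.00377 0 0 0 0.004 && python3 -m jog '[[0.00054,-0.00377,0,0,0,0.004]]' >/dev/null && python3 chk.py 7 604.5 -110.5 0.00054 -0.00377 0 0 0 0.004 && python3 -m jog '[[0.00054,-0.00377,0,0,0,0.004]]' >/dev/null && python3 chk.py 7 604.5 -110.5 0.00054 -0.00377 0 0 0 0.004
```

```text
t19.65 push 4.6 radial 2.9 Fz 1.7 lag -0.07 r 75.2 toolshaft 0.466 z 98.0
t19.75 push 3.4 radial 3.5 Fz 1.9 lag -0.07 r 75.3 toolshaft 0.478 z 98.0
t19.85 push 3.7 radial 3.1 Fz 1.1 lag -0.07 r 75.2 toolshaft 0.491 z 98.0
t19.95 push 4.2 radial 3.2 Fz 1.6 lag -0.10 r 75.2 toolshaft 0.503 z 98.0
t20.05 push 3.7 radial 3.7 Fz 1.9 lag -0.05 r 75.3 toolshaft 0.516 z 98.0
t20.15 push 3.1 radial 3.6 Fz 0.7 lag -0.06 r 75.2 toolshaft 0.528 z 98.1
t20.25 push 3.6 radial 4.1 Fz 1.7 lag -0.06 r 75.3 toolshaft 0.541 z 98.1
t20.35 push 4.1 radial 3.5 Fz 1.0 lag -0.05 r 75.3 toolshaft 0.553 z 98.1
t20.45 push 4.2 radial 3.4 Fz 1.2 lag -0.09 r 75.3 toolshaft 0.566 z 98.0
t20.55 push 2.8 radial 3.4 Fz 1.4 lag -0.07 r 75.3 toolshaft 0.579 z 98.0
t20.65 push 4.1 radial 3.4 Fz 2.0 lag -0.05 r 75.3 toolshaft 0.591 z 98.0
t20.75 push 3.4 radial 3.5 Fz 0.5 lag -0.08 r 75.3 toolshaft 0.604 z 98.0
t20.85 push 4.4 radial 3.9 Fz 0.3 lag 0.03 r 75.3 toolshaft 0.616 z 98.1
t20.95 push 9.6 radial 4.6 Fz -2.6 lag 0.58 r 75.2 toolshaft 0.629 z 98.2
```

The force jumped from 4.4 to 9.6 N at the expected 0.61 rad. I'll hold to confirm, then back off, lift clear and look.

```bash
export SGN=-1 Y0=90 LAG=9
python3 -m jog '[[0,0,0,0,0,0],[0,0,0,0,0,0]]' >/dev/null; python3 chk.py 12 604.5 -110.5 0 0 0 0 0 0
python3 -m jog '[[0,0.02,0,0,0,0],[0,0.042,0,0,0,0],[0,0.042,0,0,0,0]]'>/dev/null;  python3 chk.py 12 604.5 -110.5 0 0.042 0 0 0 0
python3 -m jog '[[0,0,-0.1,0,0,0],[0,0,-0.2,0,0,0],[0,0,-0.35,0,0,0],[0,0,-0.5,0,0,0],[0,0,-0.5,0,0,0]]' >/dev/null;  python3 chk.py 12 604.5 -110.5 0 0 -0.5 0 0 0
python3 - <<'E'
from h import *
want([400,-350,240],55)
E
```

```text
t21.15 push 7.4 radial 4.1 Fz -1.6 lag 0.54 r 75.1 toolshaft 0.628 z 98.1
t21.45 push 0.7 radial 0.3 Fz -0.3 lag -0.09 r 75.8 toolshaft 0.628 z 97.5
t21.95 push 1.2 radial 0.1 Fz 0.3 lag 2.81 r 74.7 toolshaft 0.628 z 229.8
row [-0.9547, -0.0991, -0.0678, -0.0, 0.0, -0.0054]
```

```bash
python3 -m jog '[[-0.19,-0.02,-0.06,0,0,0],[-0.38,-0.04,-0.06,0,0,0],[-0.57,-0.06,-0.06,0,0,0],[-0.76,-0.08,-0.06,0,0,0],[-0.95,-0.1,-0.06,0,0,0],[-0.95,-0.1,-0.06,0,0,0],[-0.95,-0.1,-0.06,0,0,0]]'
python3 - <<'E'
from h import *
st()
s=r.snapshot("top");cv2.imwrite("pics/topf.png",s["pixels"][:,:,::-1])
c=s["pixels"][160:310,290:460,::-1];cv2.imwrite("pics/topfz.png",cv2.resize(c,None,fx=4,fy=4,interpolation=cv2.INTER_CUBIC))
s=r.snapshot("side");cv2.imwrite("pics/sidef.png",s["pixels"][:,:,::-1])
E
```

```text
time: 22.65
tool_pos: [399.4, -349.5, 237.5]
tcp_rot: [-179.9, -0.0, 53.8]
ft_force: [0.4, 0.2, 0.1]
finger_gap: 38.2
t 22.65 tcp [ 399.4 -349.5  237.5] [-179.9   -0.    53.8] F [0.4 0.2 0.1] M [-0.01  0.02 -0.04] gap 38.2 q [-46.7  -3.4  95.7   0.   87.7 -10.6]
```

View pics/topfz.png

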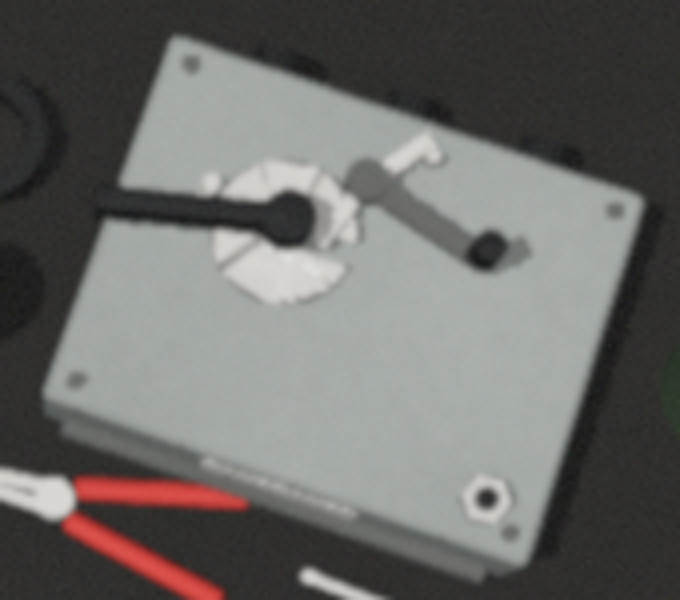

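View pics/sidef.png

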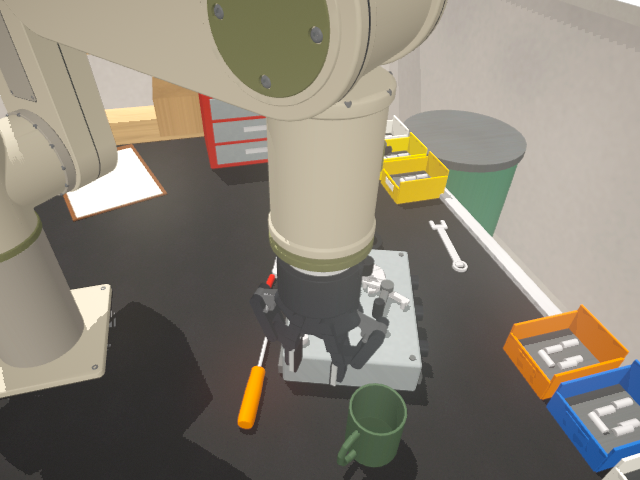

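View pics/topf.png

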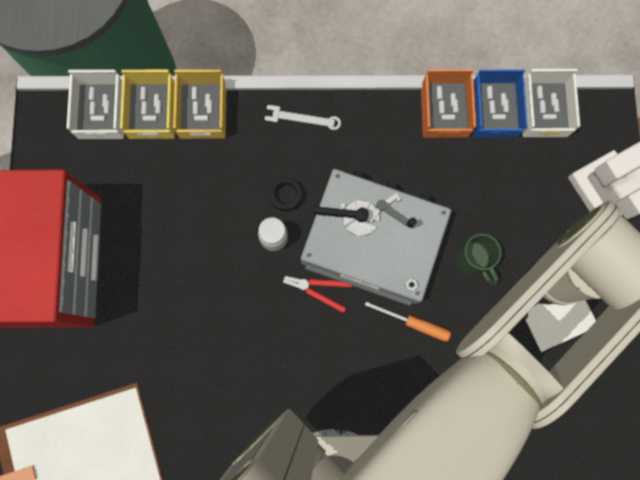

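The top view shows the lever across to the left (tip at zoomed (103,200)) and the crank swung in, its grip top at (490,246). The bolt is in the slot, and the nut, pliers, screwdriver, mug, tape and jar are where they were. One last numeric check of the angles.

```bash
python3 - <<'E'
from h import *
s=r.snapshot("top")
f=lambda u,v,z:ray(s,290+(u+.5)/4-.5,160+(v+.5)/4-.5,z)
d=f(490,246,127)-[604.5,-110.5];print("sel",d,np.radians(-90-np.degrees(np.arctan2(d[1],d[0]))))
d=f(103,200,120)-f(289,219,120);print("iso",d,np.radians(160-np.degrees(np.arctan2(d[1],d[0]))))
a=cv2.imread("pics/top0.png");b=s["pixels"][:,:,::-1]
print("diff, bystander windows",[int((cv2.absdiff(a,b)[y0:y1,x0:x1].max(2)>40).sum()) for x0,y0,x1,y1 in[(270,175,305,212),(255,215,290,255),(280,272,350,312),(362,298,455,342),(462,230,502,285),(402,277,420,292)]])
st()
E
```

```text
sel [-44.33121445 -59.3537731 ] 0.6415128713817165
iso [11.03686662 98.93012041] 1.332833310639936
diff, bystander windows [0, 0, 0, 0, 0, 0]
t 22.8 tcp [ 401.1 -347.9  237.7] [-180.    -0.    54.1] F [-0.6  0.2  0. ] M [ 0.   -0.07 -0.05] gap 38.3 q [-46.5  -3.4  95.7   0.   87.7 -10.6]
```

```bash
python3 -m jog '[[0,0,0,0,0,0],[0,0,0,0,0,0],[0,0,0,0,0,0]]' >/dev/null; python3 -c "
from bench import r
print(r.hand_in())"
```

```text
the job is handed in; nothing more can be done
None
```

Both handles were turned clockwise onto their stops, in order, and the job was handed in at about 23 s. No verdict was reported.

- **Isolator:** I pushed the lever in 1 mm steps at about 8–10 N. Near 1.33 rad the force rose to 13 N and an extra half-step did not move the tool, so it was on its stop. That was about 4–5 N over free turning.
- **Selector:** The crank passed the interlock at a steady 4 N. The force rose to 9.6 N at about 0.61–0.63 rad and was 7.4 N after a 0.2 s hold, so I took it as home. I then backed off and lifted clear.
- **Last checks:**
  - The final top picture gave the isolator at 1.33 rad and the selector at 0.64 rad. The selector figure is 0.03 above its nominal 0.61 stop, which I put down to camera and pixel error.
  - The bolt appears to be in the slot.
  - The picture areas around all six bystanders showed no change.
  - The tool is clear of everything with no force on it.

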